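Turn the sample bar channel-up and set it in the reading stand

ROBOT

A 6-joint arm with a two-finger parallel gripper is mounted at the origin on the work surface. World frame = base frame: x ahead of the robot, y to its left, z up, the work surface at z = 0. Lengths are in m, angles in rad, forces in N, time in s.
With the tool pointing down it reaches from about 0.35 to 0.775 m from the base axis. Payload 5.5 kg.
Tool frame: the origin (TCP) lies midway between the tips of the shut fingers; the grasp point (between the pads) lies grip_point_offset behind it (grip_point_offset is the distance from the TCP to the grasp point, in m); z points along the fingers, y is the direction in which the jaws open and shut (so a half turn about z gives the same grasp; the last joint's range is limited). The gripper opens to 85 mm and grips with 20 to 120 N. Pads are 22 mm wide; open, the fingers measure 114 mm over their backs; the gripper's body (76 mm by 85 mm) begins 54 mm behind the grasp point. The pads swing forward as they close: fully open they stand 13 mm farther back than shut.
Start: joints at [1.079, 0.313, 0.046, 1.304, 0, 1.431], TCP at [0.198, 0.54, 0.231] pointing down, gripper open.
Joint ranges: [-2.76, 2.76], [-0.86, 1.69], [-1.03, 1.26], [-2.2, 2.34], [-1.47, 1.5], [-3.14, 3.14]. Speed limits (rad/s): [2.57, 2.57, 3.14, 3.14, 3.14, 3.14].

INTERFACE

Orientations are given as a unit quaternion [w, x, y, z].
In Python, from workcell import * gives the robot as it stands.
- The arm moves only by the tool send_rows, never from a script. Its argument "series" is one flat list of numbers, 7 for each row, row after row: the shift along the tool's x, y, z in cm, then the turn, a rotation vector about the tool's x, y, z in degrees, then the opening, from 0 (shut) to 1 (fully open). A call has 1 to 10 rows; each row is the pose to reach, as a shift and turn from the pose commanded when the call began, along the tool's axes at that moment; what a row does not reach only later rows make up. A row lasts 1/12 s, in which the tool goes at most 41.7 mm and 7.16 degrees, less where a joint would pass 70% of its speed; a pose out of reach is approached as far as the arm can. A call with a gripper value outside its range is refused whole. The fingers move at their own pace and stop on an object; "newtons" is the grip in N (left out, the last holds). Time passes only in rows, so rows that repeat a pose let the fingers close. It gives the time, the measured TCP pose, the force and the opening at its end, in the units of the state.
- get_state(): the state, without advancing time (a new reading comes with each control period).
- read_camera(name): name is "scene" or "top" or "wrist"; returns the picture (480x640x3 uint8, blue, green, red); there is no depth.
- camera_info(name): a dict with "K" (3x3 intrinsics, pixels), "xyz" and "attitude" of the camera in the world. Camera axes: x right, y down, z forward; pixel columns grow to the right and rows downward; lengths in m; the calibration is good to about 2 mm. A picture is of the moment at which its call begins: read the wrist's pose just before it. camera_info takes no time and is no camera call; for the wrist camera it gives the pose at the moment of the call.
- hand_in(): hands the job in, once; it reports no verdict.
Trained networks look in the newest picture that a camera, given by its name, has taken for a name from the list of things; names that differ only in an ending like _2 or _b are one class to them, and where a whole thing is asked for, a point or a joint stands for the part that bears it (a point fixed in the world has none). Each returns a list of dicts, best first, with "p" (0 to 1); they miss things now and then, are a little off and sometimes report something else, mostly with a low value. They report only what shows in the picture. A call takes as long as a camera call. They do not tell look-alikes from the thing itself.
- silhouettes(camera, label): "pixels" (480x640 bool, what is visible of it) and "box" ([left, top, width, height] in pixels, round what is visible of it).
The state is a dict: "clock": time; "joint_pos": joint angles; "qvel": joint speeds; "tau": joint torques, N m; "tcp_pos": TCP position; "orientation": TCP orientation; "wrist_force": force on the tool from outside, world axes, zero at the start; "ft_torque": the same for the moment, N m; "finger_gap": finger opening in m.
Only numpy, scipy, OpenCV 4.12 (cv2) and the standard library are available. Lean on these libraries where they do the work, as an engineer would, in place of code of your own. Each camera call takes 0.05 s, during which the arm holds its last target. There are 200 camera calls.

TASK

Roll the hexagonal sample bar over on its rack until it rests there with its channelled flat on top, then carry it to the reading stand and lay it flat in the bed in front of the light bar, channel still up, between the bed's lips and end cheeks, and let go. Set it down rather than drop it, do not knock the light bar, and leave the other things on the bench where they are.

Things in the scene. Friction and masses are not known exactly. Their poses are not given: they have to be found in the camera images.
- bar_mid (a point): Centre of the loose sample bar: white plastic hexagonal prism 150 mm long, 50 mm across flats (flat 28.9 mm wide), about 0.4 kg. One flat has a channel 12 mm wide, 5 mm deep along its whole length (a notch in both ends). Origin on the axis, mid-length; x along it, z out of the channelled flat. It starts lying on a plain flat across the rack, the channel two flats from the top (sideways and down).
- rack: Fixed turning rack, any heading: plate 240 x 125 x 6 mm with two rubber-topped rails along x, 22 mm wide, centred at y = -45 and +45 mm (68 mm free between). Rail tops 30 mm above the bench; end stops at x = -117 and +117 mm, 14 mm high. Origin: centre of underside, on the bench. The bar lies across the rails, along y within 6 degrees, its centre 55 mm above the bench.
- stand: Fixed white reading stand; origin on the bench below the centre of its bed, z up. Base plate 6 mm thick, x = -70 to +85 mm, y = -135 to +135 mm, carrying the bed (bed) and, towards +x, the light bar (lamp). Its x points away from the robot within about 20 degrees.
- bed (a point): Centre of the stand's bed at pad level, 30 mm above the bench; axes as the stand. The bar lies here along y on two 22 mm wide pads at y = -45 and +45 mm (68 mm free between, 24 mm deep), its centre 25 mm above this point. Lips 8 mm high at x = -37 and +37 mm (64 mm between inner faces); end cheeks at y = -90 and +90 mm (170 mm between inner faces) rise 16 mm above the pads.
- lamp: Fixed light bar 25 x 250 x 20 mm along the stand's y; origin at its centre, 64 mm beyond the bed's centre (+x), 125 mm above the bench, on thin posts at y = -118 and +118 mm. No room for an upright gripper across the bar; one leaning back 30 degrees to the stand's -x side clears it and meets two opposite flats of the bar squarely.
- jar: Bystander: loose jar, 64 mm across, 75 mm high, origin at the centre of its underside.
- bottle: Bystander: loose bottle, 60 mm across, 130 mm high, origin at the centre of its underside.
- meter: Bystander: loose hand meter, 75 x 150 x 30 mm, origin at the centre of its underside.
There are look-alikes about, which are no part of the job. Leave any yellow look-alike of the part that bears bar_mid alone.

How it is judged:
By the outcome, as a careful person would: the job done as asked, in the order asked, and still so for the second after the job is handed in, with the robot touching nothing.
It also fails if it takes over 72 s, if anything falls off the work surface, if the arm or the gripper's body presses on something with over 40 N, if the wrist force passes 120 N, or if a joint passes its speed limit or range.

## Working session

There is one attempt and no reset: what is moved stays moved. The work goes in short steps, Python scripts to look and compute and a tool call to move; the robot and the scene stay as the last step left them, time stands still between calls to the robot, and variables do not carry over. Pictures are saved under pics/ and viewed, about 8 in all and at most 12, crops included, and the job is handed in when it is done.

Besides the shell and the picture viewer there is one more tool, called after ">>>" as a command line: name --argument value ..., lists and objects as JSON in quotes. send_rows: Moves the arm, as the interface text tells. Its arguments: {"type":"object","properties":{"series":{"type":"array"},"newtons":{"type":"number"}},"required":["series"]}

```bash
mkdir -p pics; ls
python3 - <<'E'
from workcell import *
import cv2
s=get_state();print(s)
for n in("scene","top"):
    i=read_camera(n);cv2.imwrite(f"pics/{n}0.png",i);print(n,camera_info(n))
    for l in("bar_mid","rack","stand","lamp","jar","bottle","meter"):
        try:print(l,[(round(d["p"],2),d["box"]) for d in silhouettes(n,l)])
        except Exception as e:print(l,e)
print(camera_info("wrist"))
E
```

```text
pics
{'clock': 0.0, 'joint_pos': array([1.07941078e+00, 3.14024718e-01, 4.49618576e-02, 1.30360449e+00,
       1.24917803e-05, 1.43119982e+00]), 'qvel': array([-0.0018303 ,  0.00052446, -0.00094163, -0.0009401 , -0.00175535,
        0.00125188]), 'tau': array([-7.44056579e-04, -4.80624139e+01,  2.98533994e+01,  1.93473918e-02,
       -4.69340521e-04, -1.13948198e-05]), 'tcp_pos': array([0.19788763, 0.53932057, 0.23038804]), 'orientation': array([-2.96210686e-04,  1.74988854e-01,  9.84569970e-01, -8.87398908e-04]), 'wrist_force': array([0.07346292, 0.22617592, 0.16045992]), 'ft_torque': array([-5.21040900e-05,  3.70881528e-03,  2.96455452e-02]), 'finger_gap': 0.08526465780094747}
scene {'K': array([[479.07297364,   0.        , 317.69388408],
       [  0.        , 479.07297364, 233.16938384],
       [  0.        ,   0.        ,   1.        ]]), 'xyz': array([ 0.9775337 , -0.67315113,  1.19293511]), 'attitude': array([-0.30212276,  0.90614224,  0.28230731, -0.08905428])}
bar_mid [(0.97, [293.3, 163.4, 43.3, 23.3]), (0.91, [355.1, 194.2, 48.9, 37.4])]
rack [(0.66, [335.7, 177.7, 80.9, 68
[... 428 characters left out ...]
array([0.32634778, 0.01607496, 1.59978908]), 'attitude': array([ 0.04026874, -0.70472379,  0.7061983 , -0.05501608])}
bar_mid [(0.83, [206.7, 202.5, 57.1, 32.4]), (0.78, [194.7, 289.7, 49.0, 52.0])]
rack [(0.7, [199.5, 182.7, 60.7, 91.4])]
stand []
lamp [(0.79, [348.5, 196.1, 93.7, 32.6])]
jar [(0.66, [287.9, 161.6, 21.0, 26.7])]
bottle [(0.74, [132.0, 260.0, 28.8, 23.5])]
meter [(0.68, [450.2, 241.2, 31.0, 53.2])]
{'K': array([[406.37172045,   0.        , 316.49353923],
       [  0.        , 406.37172045, 239.76129847],
       [  0.        ,   0.        ,   1.        ]]), 'xyz': array([0.12367016, 0.56780223, 0.37400315]), 'attitude': array([0.13013685, 0.80974303, 0.56479075, 0.09160801])}
```

Run:
```python
import cv2,numpy as np
a=cv2.imread("pics/top0.png")[120:340,100:500];cv2.imwrite("pics/top0c.png",cv2.resize(a,None,fx=2,fy=2,interpolation=2))
a=cv2.imread("pics/scene0.png")[110:310,220:440];cv2.imwrite("pics/sc0c.png",cv2.resize(a,None,fx=3,fy=3,interpolation=2)[:600])
```

```text
(no output)
```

View pics/top0c.png

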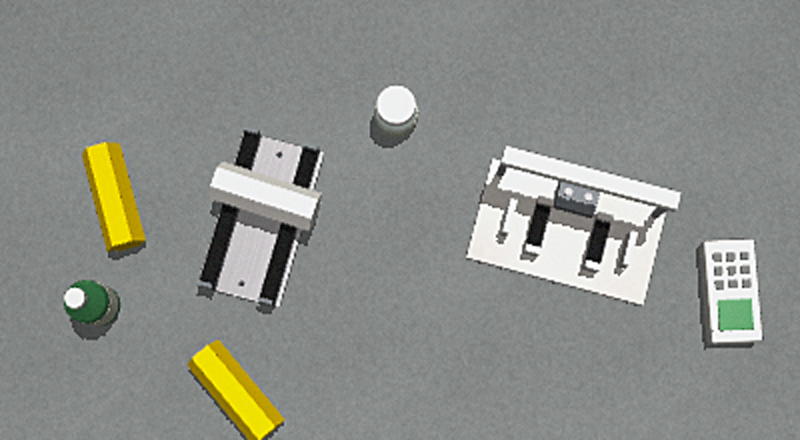

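View pics/sc0c.png

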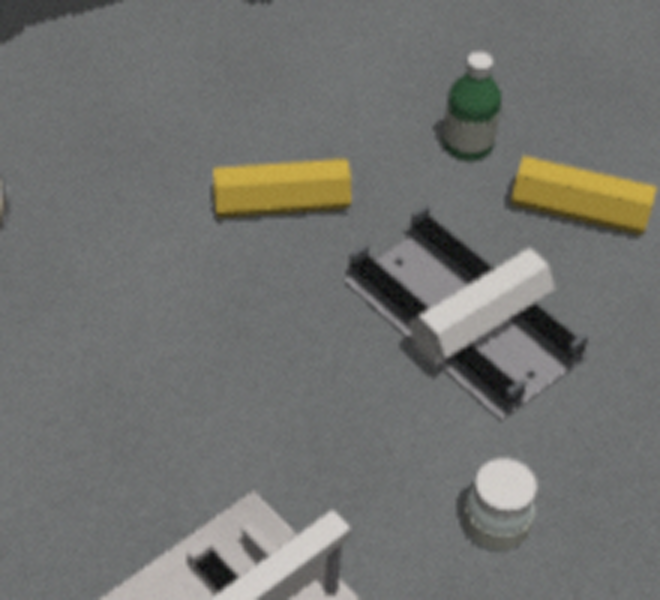

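The white bar lies across the rack at full-frame top pixel (233,217). The stand is at about (387,232), with yellow look-alikes at (157,218) and (218,315). The channel isn't visible yet. Next I'll fit poses and work out the wrist-camera extrinsics.

```bash
cat > h.py <<'E'
from workcell import *
import numpy as np, cv2
from scipy.spatial.transform import Rotation as R
def q2R(q): return R.from_quat([q[1],q[2],q[3],q[0]])
def cam(n):
    c=camera_info(n); return c["K"],np.array(c["xyz"]),q2R(c["attitude"]).as_matrix()
def ray(n,uv,z,c=None):
    K,t,A=c or cam(n); d=(A@np.linalg.inv(K)@np.c_[np.atleast_2d(uv),np.ones(len(np.atleast_2d(uv)))].T).T
    return t+d*((z-t[2])/d[:,2])[:,None]
def proj(n,P,c=None):
    K,t,A=c or cam(n); p=(np.atleast_2d(P)-t)@A; p=p@K.T; return p[:,:2]/p[:,2:]
def tool(axis_yaw,lean):
    """bar axis yaw; lean>0: tool body leans to the near side (u=-90deg of axis). jaws across the bar"""
    a=np.array([np.cos(axis_yaw),np.sin(axis_yaw),0]); far=np.array([a[1],-a[0],0])  # axis~+y -> far~+x
    z=np.array([0,0,-1])*np.cos(lean)+far*np.sin(lean)
    x=a; y=np.cross(z,x); return np.c_[x,y,z]
def delta(p,M,flip=None):
    """print shift cm, rotvec deg from current commanded (measured) pose to TCP p, rot M"""
    s=get_state(); Q=q2R(s["orientation"]).as_matrix()
    for k,MM in (("a",M),("b",M@np.diag([-1,-1,1]))):
        print(k,np.round(Q.T@(np.array(p)-s["tcp_pos"])*100,2),np.round(np.degrees(R.from_matrix(Q.T@MM).as_rotvec()),1))
E
python3 - <<'E'
from h import *
print("gpo",grip_point_offset)
s=get_state();Q=q2R(s["orientation"]).as_matrix();K,t,A=cam("wrist")
print(Q,"\n",Q.T@(t-s["tcp_pos"]),"\n",Q.T@A)
def mr(n,l,i,z):
    read_camera(n)
    d=silhouettes(n,l)[i]; c=cv2.minAreaRect(np.argwhere(d["pixels"])[:,::-1].astype(np.float32))
    b=cv2.boxPoints(c); print(n,l,d["p"],np.round(b),"\n",np.round(ray(n,b,z),3), d["pixels"].sum())
for z,l in((.06,"bar_mid"),):
    mr("top",l,0,z);mr("top",l,1,z)
mr("top","rack",0,.02);mr("top","lamp",0,.135);mr("scene","bar_mid",1,.055)
for l in("jar","bottle","meter"):mr("top",l,0,.05)
E
```

```text
gpo 0.0187
[[-9.38754000e-01  3.44588043e-01  9.29348759e-05]
 [ 3.44588054e-01  9.38753987e-01  1.56897765e-04]
 [-3.31778916e-05  1.79312652e-04 -9.99999983e-01]] 
 [ 0.07957484  0.00061621 -0.14263949] 
 [[-6.93630651e-04 -9.49355523e-01 -3.14203135e-01]
 [ 9.99999065e-01 -1.02875305e-03  9.00762459e-04]
 [-1.17838125e-03 -3.14202216e-01  9.49355349e-01]]
top bar_mid 0.86 [[139. 194.]
 [160. 189.]
 [173. 241.]
 [153. 247.]] 
 [[0.686 0.476 0.06 ]
 [0.701 0.418 0.06 ]
 [0.547 0.376 0.06 ]
 [0.533 0.433 0.06 ]] 1096
top bar_mid 0.72 [[140. 194.]
 [160. 189.]
 [173. 242.]
 [153. 247.]] 
 [[0.685 0.475 0.06 ]
 [0.7   0.418 0.06 ]
 [0.547 0.375 0.06 ]
 [0.532 0.432 0.06 ]] 1087
top rack 0.66 [[198. 262.]
 [221. 182.]
 [263. 194.]
 [240. 274.]] 
 [[0.492 0.313 0.02 ]
 [0.731 0.25  0.02 ]
 [0.695 0.126 0.02 ]
 [0.457 0.19  0.02 ]] 2674
top lamp 0.97 [[349. 206.]
 [353. 191.]
 [439. 216.]
 [435. 230.]] 
 [[ 0.635 -0.118  0.135]
 [ 0.676 -0.129  0.135]
 [ 0.607 -0.365  0.135]
 [ 0.567 -0.353  0.135]] 930
scene bar_mid 0.75 [[290. 166.]
 [336. 163.]
 [337. 179.]
 [291. 183.]] 
 [[0.275 0.21  0.055]
 [0.39  0.308 0.055]
 [0.434 0.247 0.055]
 [0.322 0.152 0.055]] 753
top jar 0.74 [[287. 164.]
 [308. 164.]
 [308. 188.]
 [287. 188.]] 
 [[ 0.777  0.054  0.05 ]
 [ 0.777 -0.007  0.05 ]
 [ 0.706 -0.007  0.05 ]
 [ 0.706  0.054  0.05 ]] 440
top bottle 0.87 [[132. 260.]
 [160. 260.]
 [160. 282.]
 [132. 282.]] 
 [[0.496 0.492 0.05 ]
 [0.496 0.413 0.05 ]
 [0.433 0.411 0.05 ]
 [0.433 0.49  0.05 ]] 519
top meter 0.74 [[449. 240.]
 [477. 238.]
 [482. 289.]
 [453. 292.]] 
 [[ 0.552 -0.412  0.05 ]
 [ 0.558 -0.496  0.05 ]
 [ 0.41  -0.501  0.05 ]
 [ 0.404 -0.418  0.05 ]] 1401
```

```bash
cat >> h.py <<'E'
a0=np.radians(75.2)
E
python3 - <<'E'
from h import *
im=cv2.imread("pics/top0.png")[190:240,200:265].astype(int)
m=(im.min(2)>215).astype(np.uint8)
n,l,st,c=cv2.connectedComponentsWithStats(m); k=1+np.argmax(st[1:,4])
r=cv2.minAreaRect((np.argwhere(l==k)[:,::-1]+[200,190]).astype(np.float32)); print(r,st[k])
C=ray("top",[r[0]],.08)[0]; b=ray("top",cv2.boxPoints(r),.08);print(C,np.round(b,3))
d=max((b[1]-b[0],b[2]-b[1]),key=np.linalg.norm);print("axis yaw",np.degrees(np.arctan2(d[1],d[0])))
C[2]=.055; a=np.array([np.cos(a0),np.sin(a0),0]); E=C+.075*a
campos=E+.17*a+[0,0,.19]
th=np.radians(45-18.3); z=-a*np.sin(th)-np.array([0,0,1])*np.cos(th)
x=a*np.cos(th)-np.array([0,0,1])*np.sin(th); M=np.c_[x,np.cross(z,x),z]
p=campos-M@[.0796,0,-.1426]; print("tcp",p); delta(p,M)
E
```

```text
((231.53643798828125, 215.88670349121094), (52.905582427978516, 10.064300537109375), 17.818889617919922) [  5  14  54  25 536]
[0.61738395 0.2091217  0.08      ] [[0.627 0.284 0.08 ]
 [0.654 0.276 0.08 ]
 [0.608 0.134 0.08 ]
 [0.581 0.142 0.08 ]]
axis yaw -108.04288686075557
tcp [0.64543566 0.31529317 0.15337103]
a [-49.73  -5.67   7.79] [ 19.7 -21.6  83. ]
b [-49.73  -5.67   7.79] [ 22.2  20.2 -93.4]
```

>>> send_rows --series '[-50,-5.7,0,19.7,-21.6,83,1,-50,-5.7,0,19.7,-21.6,83,1,-50,-5.7,0,19.7,-21.6,83,1,-50,-5.7,0,19.7,-21.6,83,1,-50,-5.7,0,19.7,-21.6,83,1,-50,-5.7,0,19.7,-21.6,83,1,-50,-5.7,0,19.7,-21.6,83,1,-50,-5.7,0,19.7,-21.6,83,1,-50,-5.7,0,19.7,-21.6,83,1,-50,-5.7,0,19.7,-21.6,83,1]'

```text
clock: 2.43
tcp_pos: [0.5719, 0.352, 0.2317]
orientation: [0.119, 0.687, 0.7, -0.154]
wrist_force: [2.0, 1.1, 0.5]
finger_gap: 0.0853
```

```bash
cat >> h.py <<'E'
a=np.array([np.cos(a0),np.sin(a0),0])
def lookpose(C,dist=.17,h=.19,sgn=1):
    E=C+.075*a*sgn; th=np.radians(45-18.3); z=-a*sgn*np.sin(th)-np.array([0,0,1])*np.cos(th)
    x=a*sgn*np.cos(th)-np.array([0,0,1])*np.sin(th); M=np.c_[x,np.cross(z,x),z]
    return E+dist*a*sgn+[0,0,h]-M@[.0796,0,-.1426],M
E
python3 - <<'E'
from h import *
s=get_state();print(s["clock"],s["tcp_pos"],s["joint_pos"])
delta(*lookpose(np.array([.617,.209,.055])))
E
```

```text
2.4333 [0.57191368 0.35198762 0.23167926] [ 0.56503825  0.79118463  0.77110007  1.80584345 -0.30082793  2.156425  ]
a [-0.64  7.68  8.31] [ 3.6 -4.  15.1]
b [-0.64  7.68  8.31] [   5.8    5.3 -164.7]
```

>>> send_rows --series '[-0.6,7.7,8.3,3.6,-4,15.1,1,-0.6,7.7,8.3,3.6,-4,15.1,1,-0.6,7.7,8.3,3.6,-4,15.1,1,-0.6,7.7,8.3,3.6,-4,15.1,1,-0.6,7.7,8.3,3.6,-4,15.1,1]'

```text
clock: 2.85
tcp_pos: [0.6441, 0.3152, 0.1481]
orientation: [0.14, 0.769, 0.595, -0.186]
wrist_force: [-0.1, -0.3, 1.3]
finger_gap: 0.0858
```

Run:
```python
from h import *
s=get_state();print(s["tcp_pos"],s["joint_pos"]);c=cam("wrist")
i=read_camera("wrist");cv2.imwrite("pics/w1.png",i)
import pickle;pickle.dump(c,open("w1.pkl","wb"))
```

```text
[0.64407761 0.3151825  0.14814099] [ 0.48204746  1.0318083   1.01651276  1.88849384 -0.33721419  2.36317081]
```

View pics/w1.png

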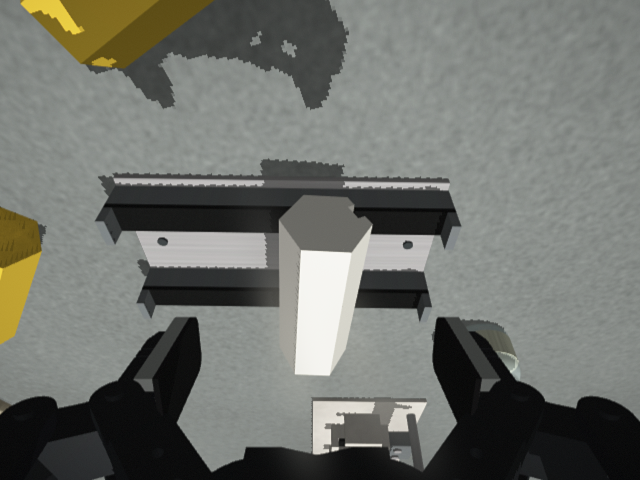

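The wrist view shows the end face at (325,225), with the notch at (362,213). That puts the channel on the far (+x, jar) side and facing down. I have to roll it twice, with the tool going from leaning far to leaning near.

```bash
cat >> h.py <<'E'
def grip(C,yaw,lean,back=0):
    """TCP so that the grasp point sits at C, moved back along tool by `back`; bar axis ~yaw"""
    M=tool(yaw,np.radians(lean)); return np.array(C)+M[:,2]*(grip_point_offset-back),M
E
python3 - <<'E'
from h import *
import pickle;c=pickle.load(open("w1.pkl","rb"))
P=ray("",[(301,250),(357,250),(295,374),(330,376)],.08,c);print(np.round(P,4))
d=(P[0]+P[1]-P[2]-P[3])/2;C=P.mean(0);C[2]=.055;yaw=np.arctan2(d[1],d[0]);print("C",C,"len",np.linalg.norm(d),"yaw",np.degrees(yaw))
Q=ray("",[(113,175),(449,180),(100,217),(458,222),(157,311),(428,314)],.006,c);print("rack far edge",np.round(Q,3))
print(proj("",[C+[0,0,.025]],c))
for b in(.07,.0):
  p,M=grip(C,yaw,-30,b);print("tcp",p);delta(p,M)
E
```

```text
[[0.6283 0.2873 0.08  ]
 [0.6592 0.2795 0.08  ]
 [0.5818 0.1449 0.08  ]
 [0.6092 0.1344 0.08  ]]
C [0.61961464 0.21154082 0.055     ] len 0.15166963803401542 yaw 71.43935381185935
rack far edge [[0.497 0.319 0.006]
 [0.725 0.256 0.006]
 [0.464 0.287 0.006]
 [0.731 0.213 0.006]
 [0.441 0.164 0.006]
 [0.701 0.093 0.006]]
[[319.2204251  324.28076885]]
tcp [0.64393051 0.20337621 0.0994271 ]
a [-7.44  2.87  9.56] [30.2 27.2 -3. ]
b [-7.44  2.87  9.56] [ 41.1 -45.6 166. ]
tcp [0.61075096 0.214517   0.03880532]
a [-4.49 -0.6  14.88] [30.2 27.2 -3. ]
b [-4.49 -0.6  14.88] [ 41.1 -45.6 166. ]
```

>>> send_rows --series '[-8.7,4.4,7.3,30.2,27.2,-3,1,-8.7,4.4,7.3,30.2,27.2,-3,1,-8.7,4.4,7.3,30.2,27.2,-3,1,-8.7,4.4,7.3,30.2,27.2,-3,1,-8.7,4.4,7.3,30.2,27.2,-3,1,-8.7,4.4,7.3,30.2,27.2,-3,1,-8.7,4.4,7.3,30.2,27.2,-3,1,-8.7,4.4,7.3,30.2,27.2,-3,1,-8.7,4.4,7.3,30.2,27.2,-3,1]'

```text
clock: 3.65
tcp_pos: [0.6588, 0.2008, 0.1286]
orientation: [-0.208, 0.784, 0.566, -0.149]
wrist_force: [0.4, 0.4, 0.8]
finger_gap: 0.0857
```

Run:
```python
from h import *
s=get_state();print(s["tcp_pos"],s["joint_pos"])
C=[.6196,.2115,.055];yaw=np.radians(71.4)
for b in(.1,0):
  p,M=grip(C,yaw,-30,b);print(p);delta(p,M)
```

```text
[0.65883485 0.20075248 0.12864751] [0.09110299 1.11219154 1.10215148 2.04057558 0.20115777 1.93354214]
[0.65812679 0.1985343  0.12540787]
a [-0.23  0.16  0.28] [ 0.4 -0.   0.2]
b [-0.23  0.16  0.28] [   0.     0.6 -179.8]
[0.61073837 0.21448227 0.03880532]
a [-0.23  0.1  10.28] [ 0.4 -0.   0.2]
b [-0.23  0.1  10.28] [   0.     0.6 -179.8]
```

>>> send_rows --series '[-0.2,0.1,3.5,0.4,0,0.2,1,-0.2,0.1,7,0.4,0,0.2,1,-0.2,0.1,9,0.4,0,0.2,1,-0.2,0.1,10.5,0.4,0,0.2,1,-0.2,0.1,10.5,0.4,0,0.2,1,-0.2,0.1,10.5,0.4,0,0.2,1,-0.2,0.1,10.5,0.4,0,0.2,1]'

```text
clock: 4.23
tcp_pos: [0.6103, 0.2152, 0.0377]
orientation: [-0.211, 0.784, 0.564, -0.151]
wrist_force: [0.5, 0.3, 0.5]
finger_gap: 0.0854
```

Run:
```python
from h import *
s=get_state();print(s["tcp_pos"],s["joint_pos"],s["wrist_force"])
p,M=grip([.6196,.2115,.055],np.radians(71.4),-30,0);print(p);delta(p,M)
cv2.imwrite("pics/w2.png",read_camera("wrist"))
```

```text
[0.6102888  0.21516542 0.03768442] [0.11424541 0.98067128 0.60208406 1.67420423 0.21549357 1.95641891] [0.47526337 0.26722974 0.48344626]
[0.61073837 0.21448227 0.03880532]
a [-0.05 -0.   -0.13] [-0.1 -0.1  0. ]
b [-0.05 -0.   -0.13] [ 1.0e-01 -1.0e-01 -1.8e+02]
```

View pics/w2.png

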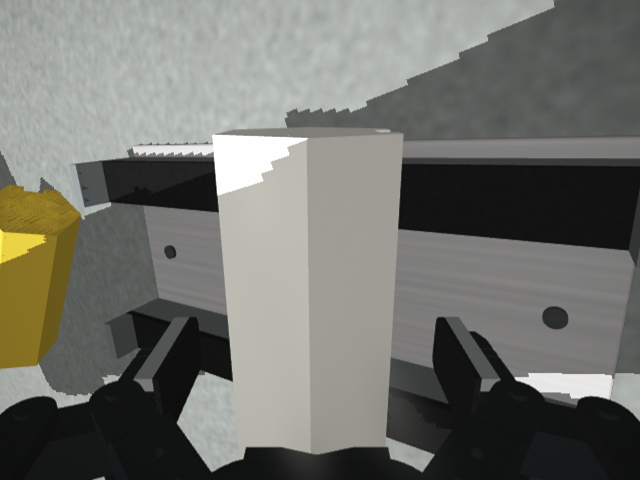

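The open jaws straddle the bar symmetrically: edge at column 310, jaws at 195 and 437. Closing now.

>>> send_rows --series '[0,0,0,0,0,0,0.5,0,0,0,0,0,0,0.4,0,0,0,0,0,0,0.3,0,0,0,0,0,0,0.3,0,0,0,0,0,0,0.3,0,0,0,0,0,0,0.3,0,0,0,0,0,0,0.3,0,0,0,0,0,0,0.3]' --newtons 50

```text
clock: 4.95
tcp_pos: [0.6081, 0.2143, 0.038]
orientation: [-0.214, 0.785, 0.562, -0.153]
wrist_force: [-5.9, 0.9, 12.9]
finger_gap: 0.0491
```

Run:
```python
from h import *
s=get_state();print(s["tcp_pos"],s["finger_gap"],s["wrist_force"],s["ft_torque"])
C=np.array([.6196,.2115,.055]);Q=q2R(s["orientation"]).as_matrix()
print("up 3cm in tool",np.round(Q.T@[0,0,3],2)); far=tool(np.radians(71.4),0)[:,1];print(far)
# rotate about the bar axis through C, +60 lean, with lift 3cm, staged
o=Q.T@(C-s["tcp_pos"]); print("bar centre in tool",o)
M1=tool(np.radians(71.4),np.radians(30)); w=np.radians(60)
for near in(0,.02,.04):
  for f in(1/3,2/3,1):
    D=R.from_rotvec(-np.cross(far if 0 else np.array([np.sin(np.radians(71.4)),-np.cos(np.radians(71.4)),0]),[0,0,1])*0+np.array([np.cos(np.radians(71.4)),np.sin(np.radians(71.4)),0])*(-w*f)).as_matrix()
    F=np.array([np.sin(np.radians(71.4)),-np.cos(np.radians(71.4)),0])
    tcp=C-near*F*f+[0,0,.03]-D@Q@o
    print(near,f,np.round(Q.T@(tcp-s["tcp_pos"])*100,2),np.round(np.degrees(R.from_matrix(Q.T@D@Q).as_rotvec()),1),"newz",np.round((D@Q)[:,2],2))
```

```text
[0.60810514 0.21426575 0.03801558] 0.0491125120174378 [-5.85078786  0.94087088 12.93894928] [0.60733097 1.76627163 0.10628361]
up 3cm in tool [ 0.   -1.52 -2.59]
[ 0.94776841 -0.31895931  0.        ]
bar centre in tool [ 0.00110017  0.00152583 -0.02060857]
0 0.3333333333333333 [ 0.   -0.81 -2.66] [-20.    0.1  -0. ] newz [-0.17  0.06 -0.98]
0 0.6666666666666666 [ 0.01 -0.16 -2.97] [-40.    0.1  -0.1] newz [ 0.16 -0.05 -0.99]
0 1 [ 0.01  0.34 -3.48] [-60.    0.2  -0.1] newz [ 0.47 -0.15 -0.87]
0.02 0.3333333333333333 [ 0.   -1.38 -2.32] [-20.    0.1  -0. ] newz [-0.17  0.06 -0.98]
0.02 0.6666666666666666 [ 0.   -1.31 -2.29] [-40.    0.1  -0.1] newz [ 0.16 -0.05 -0.99]
0.02 1 [ 0.   -1.38 -2.47] [-60.    0.2  -0.1] newz [ 0.47 -0.15 -0.87]
0.04 0.3333333333333333 [-0.   -1.96 -1.98] [-20.    0.1  -0. ] newz [-0.17  0.06 -0.98]
0.04 0.6666666666666666 [-0.   -2.46 -1.62] [-40.    0.1  -0.1] newz [ 0.16 -0.05 -0.99]
0.04 1 [-0.01 -3.11 -1.45] [-60.    0.2  -0.1] newz [ 0.47 -0.15 -0.87]
```

>>> send_rows --series '[0,-1.5,-2.6,0,0,0,0.3,0,-1.3,-2.6,-6.7,0,0,0.3,0,-1.05,-2.6,-13.3,0,0,0.3,0,-0.8,-2.65,-20,0.1,0,0.3,0,-0.6,-2.75,-26.7,0.1,0,0.3,0,-0.4,-2.85,-33.3,0.1,0,0.3,0,-0.16,-2.97,-40,0.1,-0.1,0.3,0,0,-3.1,-46.7,0.1,-0.1,0.3,0,0.15,-3.3,-53.3,0.1,-0.1,0.3,0,0.34,-3.5,-60,0.2,-0.1,0.3]'

```text
clock: 5.78
tcp_pos: [0.6287, 0.2067, 0.0646]
orientation: [0.209, 0.785, 0.562, 0.152]
wrist_force: [0.9, 0.2, -4.0]
finger_gap: 0.0493
```

>>> send_rows --series '[0,0,0,0,0,0,0.3,0,0,0,0,0,0,0.3,0,0,0,0,0,0,0.3]'

```text
clock: 6.03
tcp_pos: [0.6301, 0.2071, 0.064]
orientation: [0.206, 0.786, 0.563, 0.15]
wrist_force: [1.2, 0.3, -3.7]
finger_gap: 0.0488
```

Run:
```python
from h import *
s=get_state();print(s["tcp_pos"],s["joint_pos"],s["finger_gap"],s["wrist_force"]);Q=q2R(s["orientation"]).as_matrix()
C=s["tcp_pos"]+Q@[.0011,.0015,-.0206];print("C",C,Q[:,2],np.degrees(np.arcsin(Q[2,:])),np.degrees(np.arctan2(Q[1,0],Q[0,0])))
print(Q.T@[0,0,-1])
cv2.imwrite("pics/w3.png",read_camera("wrist"))
```

```text
[0.63009634 0.20713062 0.06404468] [ 0.33266878  0.34168765 -0.50023347  0.30576179 -0.30446199  2.16456111] 0.04882093350591146 [ 1.15673216  0.32844056 -3.71234703]
C [0.62204039 0.21095407 0.08270755] [ 0.468139   -0.15542253 -0.86987914] [  0.18145886  29.55473284 -60.44459748] 71.31378326037905
[-0.00316705 -0.49325476  0.86987914]
```

View pics/w3.png

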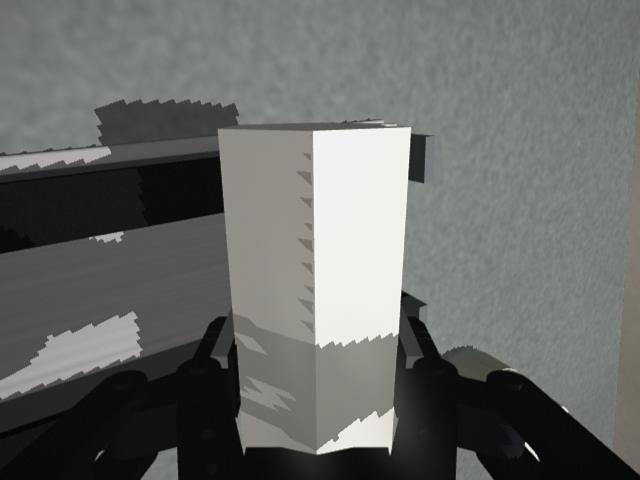

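The bar is held squarely and has turned 60°. Lowering it.

>>> send_rows --series '[0,-0.75,1.3,0,0,0,0.3,0,-1.1,1.95,0,0,0,0.3,0,-1.23,2.2,0,0,0,0.3,0,-1.3,2.33,0,0,0,0.3,0,-1.36,2.4,0,0,0,0.3,0,-1.36,2.4,0,0,0,0.3]'

```text
clock: 6.58
tcp_pos: [0.6311, 0.2065, 0.0379]
orientation: [0.208, 0.786, 0.562, 0.151]
wrist_force: [-4.5, -2.5, 4.0]
finger_gap: 0.0492
```

Run:
```python
from h import *
s=get_state();print(s["tcp_pos"],s["wrist_force"],s["ft_torque"]);Q=q2R(s["orientation"]).as_matrix()
print(s["tcp_pos"]+Q@[.0011,.0015,-.0206])
```

```text
[0.63107353 0.20645487 0.0379177 ] [-4.5230296  -2.5443043   4.04346344] [-0.09812747  0.64946755 -0.18807321]
[0.62293662 0.21031662 0.05653751]
```

>>> send_rows --series '[0,0,0,0,0,0,0.6,0,0,0,0,0,0,0.8,0,0,0,0,0,0,1,0,0,0,0,0,0,1,0,0,0,0,0,0,1,0,0,0,0,0,0,1,0,0,-3,0,0,0,1,0,0,-6.5,0,0,0,1,0,0,-10,0,0,0,1,0,0,-10,0,0,0,1]'

```text
clock: 7.42
tcp_pos: [0.5832, 0.2248, 0.1291]
orientation: [0.208, 0.785, 0.563, 0.155]
wrist_force: [1.2, 0.9, 1.0]
finger_gap: 0.0855
```

>>> send_rows --series '[0,0.95,0.05,6.7,0,0,1,0,1.9,0.2,13.3,0,0,1,0,2.8,0.5,20,0,0,1,0,3.65,0.85,26.7,0,0,1,0,4.45,1.35,33.3,0,0,1,0,5.2,1.9,40,0,0,1,0,5.9,2.55,46.7,0,0,1,0,6.5,3.25,53.3,0,0,1,0,7.05,4.05,60,0,0,1,0,7.05,4.05,60,0,0,1]'

```text
clock: 8.25
tcp_pos: [0.6602, 0.1958, 0.1212]
orientation: [-0.211, 0.785, 0.563, -0.149]
wrist_force: [1.2, 0.3, 0.3]
finger_gap: 0.0852
```

Run:
```python
from h import *
s=get_state();print(s["tcp_pos"],s["joint_pos"],s["finger_gap"]);c=cam("wrist")
i=read_camera("wrist");cv2.imwrite("pics/w4.png",i)
import pickle;pickle.dump(c,open("w4.pkl","wb"))
C=[.622,.2107,.055]
for b in(.1,0):
  p,M=grip(C,np.radians(71.4),-30,b);print(p);delta(p,M)
```

```text
[0.66023398 0.19582555 0.1211735 ] [0.08277872 1.11776986 1.09270583 2.03141782 0.20313999 1.929198  ] 0.08516009106408093
[0.66052679 0.1977343  0.12540787]
a [ 0.32 -0.76 -1.12] [-0.8 -0.  -0.3]
b [ 0.32 -0.76 -1.12] [ -0.    1.2 179.7]
[0.61313837 0.21368227 0.03880532]
a [ 0.32 -0.62  8.88] [-0.8 -0.  -0.3]
b [ 0.32 -0.62  8.88] [ -0.    1.2 179.7]
```

View pics/w4.png

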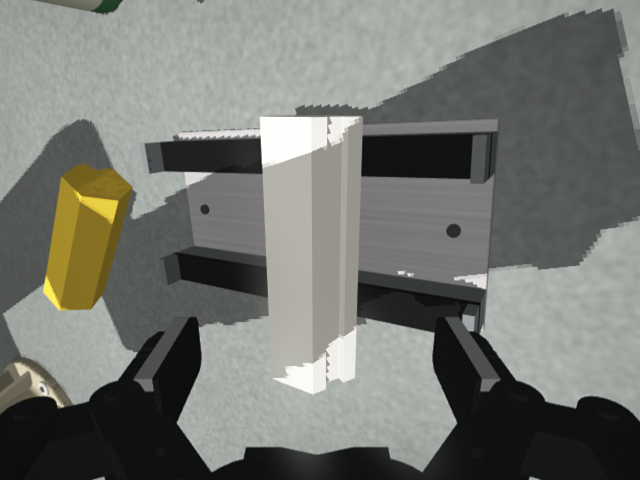

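>>> send_rows --series '[0,0,0,0,0,0,1,0,0,0,0,0,0,1]'

```text
clock: 8.47
tcp_pos: [0.6594, 0.1967, 0.1197]
orientation: [-0.21, 0.785, 0.563, -0.15]
wrist_force: [0.4, -0.6, 0.2]
finger_gap: 0.0852
```

Run:
```python
from h import *
i=read_camera("wrist");c=cam("wrist");cv2.imwrite("pics/w5.png",i)
C=np.array([.622,.2107,.055])
p,M=grip(C,np.radians(71.4),-30,0);delta(p,M)
a=np.array([np.cos(np.radians(71.4)),np.sin(np.radians(71.4)),0]);F=np.array([a[1],-a[0],0])
E=[C+s*.075*a+f*.01443*F+[0,0,.025] for s in(1,-1) for f in(1,-1)]
pp=proj("",E,c);print(np.round(pp))
for u in pp: cv2.circle(i,tuple(int(v) for v in u),3,(0,0,255),-1)
cv2.imwrite("pics/w5m.png",i)
```

```text
a [ 0.06 -0.06  9.74] [ 0.2 -0.2  0.1]
b [ 0.06 -0.06  9.74] [   0.3    0.4 -179.9]
[[314. 119.]
 [263. 118.]
 [314. 393.]
 [273. 377.]]
```

View pics/w5m.png

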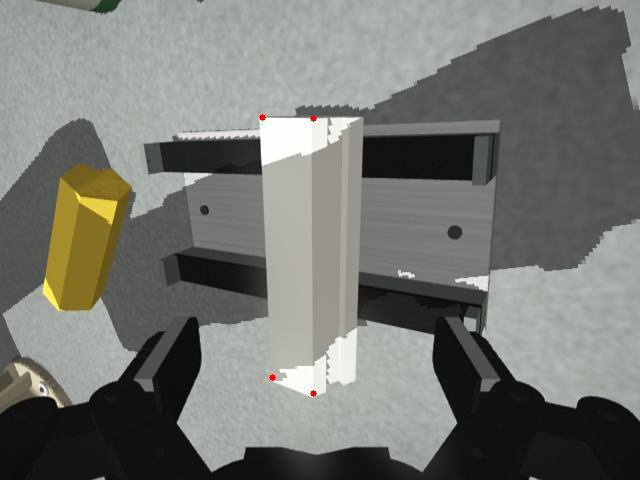

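The predicted corners land on the bar, and the channel is now on the far-upper flat at (340,250). Second roll.

>>> send_rows --series '[0,0,3.5,0,0,0,1,0,0,7,0,0,0,1,0,0,9,0,0,0,1,0,0,9.9,0,0,0,1,0,0,9.9,0,0,0,1,0,0,9.9,0,0,0,0.5,0,0,9.9,0,0,0,0.4,0,0,9.9,0,0,0,0.3,0,0,9.9,0,0,0,0.3,0,0,9.9,0,0,0,0.3]' --newtons 50

```text
clock: 9.35
tcp_pos: [0.6139, 0.2131, 0.0402]
orientation: [-0.21, 0.785, 0.564, -0.147]
wrist_force: [-0.1, 0.8, 9.7]
finger_gap: 0.0496
```

>>> send_rows --series '[0,0,0,0,0,0,0.3,0,0,0,0,0,0,0.3,0,0,0,0,0,0,0.3]'

```text
clock: 9.6
tcp_pos: [0.6139, 0.2131, 0.0402]
orientation: [-0.21, 0.785, 0.564, -0.147]
wrist_force: [-0.6, 0.7, 11.1]
finger_gap: 0.0496
```

Run:
```python
from h import *
s=get_state();print(s["tcp_pos"],s["finger_gap"],s["wrist_force"]);Q=q2R(s["orientation"]).as_matrix()
print(np.degrees(np.arcsin(Q[2,:])), Q.T@(np.array([.622,.2107,.055])-s["tcp_pos"]))
```

```text
[0.61394829 0.21310667 0.04023007] 0.04958260861178099 [-0.62889344  0.72872569 11.10866421]
[  0.31353943 -29.67689712 -60.32110861] [ 3.83266222e-04 -1.52733221e-05 -1.69889932e-02]
```

Same roll sequence.

>>> send_rows --series '[0,-1.5,-2.6,0,0,0,0.3,0,-1.3,-2.6,-6.7,0,0,0.3,0,-1.05,-2.6,-13.3,0,0,0.3,0,-0.8,-2.65,-20,0.1,0,0.3,0,-0.6,-2.75,-26.7,0.1,0,0.3,0,-0.4,-2.85,-33.3,0.1,0,0.3,0,-0.16,-2.97,-40,0.1,-0.1,0.3,0,0,-3.1,-46.7,0.1,-0.1,0.3,0,0.15,-3.3,-53.3,0.1,-0.1,0.3,0,0.34,-3.5,-60,0.2,-0.1,0.3]'

```text
clock: 10.43
tcp_pos: [0.6324, 0.2064, 0.0679]
orientation: [0.212, 0.784, 0.562, 0.157]
wrist_force: [1.6, 0.6, -4.6]
finger_gap: 0.0492
```

>>> send_rows --series '[0,0,0,0,0,0,0.3,0,0,0,0,0,0,0.3,0,-0.75,1.3,0,0,0,0.3,0,-1.1,1.95,0,0,0,0.3,0,-1.23,2.2,0,0,0,0.3,0,-1.3,2.3,0,0,0,0.3,0,-1.3,2.3,0,0,0,0.3,0,-1.3,2.3,0,0,0,0.3]'

```text
clock: 11.1
tcp_pos: [0.6344, 0.206, 0.0404]
orientation: [0.21, 0.785, 0.562, 0.155]
wrist_force: [1.4, -0.7, -1.4]
finger_gap: 0.049
```

Run:
```python
from h import *
s=get_state();print(s["tcp_pos"],s["wrist_force"],s["finger_gap"]);Q=q2R(s["orientation"]).as_matrix()
print(s["tcp_pos"]+Q@[.0004,0,-.017],np.degrees(np.arcsin(Q[2,:])),Q.T@[0,0,-1])
```

```text
[0.6344344  0.20604171 0.04037561] [ 1.3585425  -0.72426749 -1.39731255] 0.04904483184694588
[0.6264213  0.20906039 0.05506703] [  0.38932884  30.22354328 -59.77341569] [-0.00679502 -0.50337504  0.86404132]
```

>>> send_rows --series '[0,-0.04,0.08,0,0,0,0.3,0,-0.04,0.08,0,0,0,0.3,0,-0.04,0.08,0,0,0,0.6,0,-0.04,0.08,0,0,0,0.8,0,-0.04,0.08,0,0,0,1,0,-0.04,0.08,0,0,0,1,0,-0.04,0.08,0,0,0,1,0,-0.04,-3,0,0,0,1,0,-0.04,-6.5,0,0,0,1,0,-0.04,-10,0,0,0,1]'

```text
clock: 11.93
tcp_pos: [0.5829, 0.2215, 0.125]
orientation: [0.209, 0.785, 0.563, 0.153]
wrist_force: [0.6, 1.3, 0.1]
finger_gap: 0.0855
```

>>> send_rows --series '[0,0,0,0,0,0,1,0,0,0,0,0,0,1,0,0,0,0,0,0,1]'

```text
clock: 12.18
tcp_pos: [0.5842, 0.222, 0.1255]
orientation: [0.21, 0.784, 0.563, 0.155]
wrist_force: [-0.9, -0.1, 0.2]
finger_gap: 0.0858
```

Run:
```python
from h import *
i=read_camera("wrist");c=cam("wrist");s=get_state();print(s["tcp_pos"],s["joint_pos"])
C=np.array([.6255,.209,.055]);y=np.radians(71.4)
p,M=grip(C,y,30,0);delta(p,M)
a=np.array([np.cos(y),np.sin(y),0]);F=np.array([a[1],-a[0],0])
pp=proj("",[C+s*.075*a+f*.01443*F+[0,0,.025] for s in(1,-1) for f in(1,-1)],c);print(np.round(pp))
for u in pp: cv2.circle(i,tuple(int(v) for v in u),3,(0,0,255),-1)
cv2.imwrite("pics/w6m.png",i)
t=read_camera("top");cv2.imwrite("pics/top1.png",t)
```

```text
[0.58376257 0.22158479 0.12441461] [ 0.39113743  0.20984592 -0.50850706  0.43696425 -0.33150112  2.21689182]
a [ 0.09  0.28 10.06] [ 0.1 -0.3 -0.1]
b [ 0.09  0.28 10.06] [ -0.4  -0.2 179.9]
[[370. 117.]
 [320. 117.]
 [361. 374.]
 [320. 390.]]
```

View pics/w6m.png

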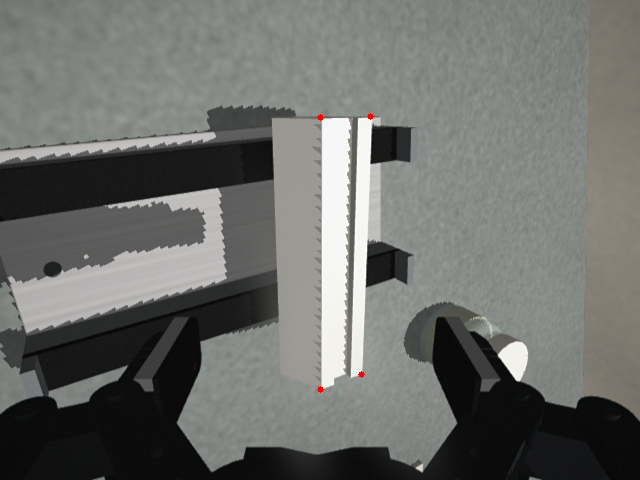

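The channel (352,250) is now on top, and the predicted corners match. Now a close look at the stand with the gripper empty.

Run:
```python
from h import *
M=tool(np.radians(73.9),np.radians(30)); W=np.array([[0,-.9494,-.3142],[1,0,0],[0,-.3142,.9494]])
T=np.array([.57,-.225,.03]); v=M@W[:,2]; cp=T-.33*v; p=cp-M@[.0796,0,-.1426]; print("cam",cp,"tcp",p); delta(p,M)
```

```text
cam [ 0.44824663 -0.08193903  0.30132749] tcp [ 0.49467594 -0.17818959  0.17783227]
a [-40.68   6.52  -2.68] [ 0.1  1.  -2.3]
b [-40.68   6.52  -2.68] [ 1.600e+00 -1.000e-01  1.777e+02]
```

>>> send_rows --series '[-4,0.6,-2.7,0.1,1,-2.3,1,-8,1.2,-2.7,0.1,1,-2.3,1,-12,1.9,-2.7,0.1,1,-2.3,1,-16,2.6,-2.7,0.1,1,-2.3,1,-20,3.2,-2.7,0.1,1,-2.3,1,-24,3.9,-2.7,0.1,1,-2.3,1,-28,4.5,-2.7,0.1,1,-2.3,1,-32,5.2,-2.7,0.1,1,-2.3,1,-36,5.8,-2.7,0.1,1,-2.3,1,-40,6.4,-2.7,0.1,1,-2.3,1]'

```text
clock: 13.12
tcp_pos: [0.495, -0.1728, 0.1775]
orientation: [0.206, 0.772, 0.58, 0.156]
wrist_force: [1.8, 0.5, -0.2]
finger_gap: 0.0848
```

>>> send_rows --series '[0,0,0,0,0,0,1,0,0,0,0,0,0,1,0,0,0,0,0,0,1]'

```text
clock: 13.37
tcp_pos: [0.4955, -0.1713, 0.177]
orientation: [0.206, 0.773, 0.58, 0.156]
wrist_force: [-0.0, 1.1, -0.0]
finger_gap: 0.0854
```

Run:
```python
from h import *
import pickle
i=read_camera("wrist");c=cam("wrist");s=get_state();print(s["tcp_pos"],s["joint_pos"]);pickle.dump(c,open("w7.pkl","wb"))
cv2.imwrite("pics/w7.png",i)
y=np.radians(73.9);Y=np.array([np.cos(y),np.sin(y),0]);X=np.array([Y[1],-Y[0],0]);B=np.array([.564,-.225,0])
L=[(37-4,90,38),(-33,90,38),(33,-90,38),(-33,-90,38),(-70,135,6),(-70,-135,6),(51.5,125,135),(51.5,-125,135),(0,56,30),(0,34,30),(0,-34,30),(0,-56,30)]
pp=proj("",[B+X*q[0]/1e3+Y*q[1]/1e3+np.array([0,0,q[2]/1e3]) for q in L],c);print(np.round(pp))
for u in pp: cv2.circle(i,tuple(int(v) for v in u),2,(0,0,255),-1)
cv2.imwrite("pics/w7m.png",i)
```

```text
[ 0.49569554 -0.17013314  0.17699898] [-0.56735821 -0.1363832  -0.73995393  0.4633246   0.14343766  1.32134526]
[[353. 140.]
 [274. 144.]
 [348. 345.]
 [282. 367.]
 [202.  75.]
 [230. 404.]
 [481.  87.]
 [440. 440.]
 [311. 187.]
 [311. 215.]
 [311. 293.]
 [312. 317.]]
```

View pics/w7m.png

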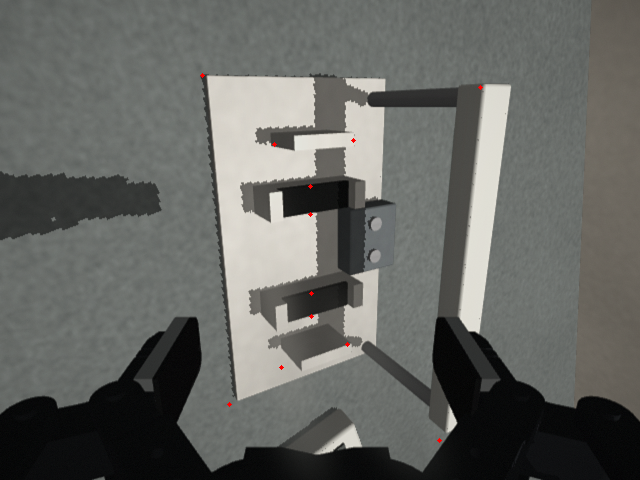

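Run:
```python
from h import *
import pickle
from scipy.optimize import least_squares
c=pickle.load(open("w7.pkl","rb"))
L=np.array([(-70,135,6),(-70,-135,6),(85,135,6),(51.5,125,135),(51.5,-125,135),(-33,56,30),(-33,34,30),(-33,-34,30)])/1e3
U=np.array([(206,76),(237,400),(385,79),(482,85),(446,432),(283,191),(283,217),(287,300)])
def P(q):
    Y=np.array([np.cos(q[2]),np.sin(q[2]),0]);X=np.array([Y[1],-Y[0],0])
    return np.array([q[0],q[1],0])+np.outer(L[:,0],X)+np.outer(L[:,1],Y)+np.outer(L[:,2],[0,0,1])
f=least_squares(lambda q:(proj("",P(q),c)-U).ravel(),[.564,-.225,1.29],loss="soft_l1");q=f.x
print(q[:2],np.degrees(q[2]));print(np.round(f.fun.reshape(-1,2),1))
q0=q
# back to the rack: pose 10cm back, then
C=[.6255,.209,.055];delta(*grip(C,np.radians(71.4),30,.1))
```

```text
[ 0.56960775 -0.22569849] 75.00626852097764
[[ 0.9  0.1]
 [ 1.6  1.5]
 [ 1.1 -0.5]
 [ 2.7 -1.3]
 [ 1.3  2.1]
 [-6.  -0.8]
 [-4.5  2. ]
 [-4.4  0.1]]
a [40.19 -4.42  3.51] [-0.1 -1.4  2.1]
b [40.19 -4.42  3.51] [ 2.100e+00 -1.000e-01 -1.778e+02]
```

Run:
```python
from h import *
import pickle
from scipy.optimize import least_squares
c=pickle.load(open("w7.pkl","rb"))
L=np.array([(-70,135,6),(-70,-135,6),(85,135,6),(51.5,125,135),(51.5,-125,135),(-32,56,38),(-32,34,38),(-32,-34,38)])/1e3
U=np.array([(206,76),(237,400),(385,79),(482,85),(446,432),(283,191),(283,217),(287,300)])
def P(q):
    Y=np.array([np.cos(q[2]),np.sin(q[2]),0]);X=np.array([Y[1],-Y[0],0])
    return np.array([q[0],q[1],0])+np.outer(L[:,0],X)+np.outer(L[:,1],Y)+np.outer(L[:,2],[0,0,1])
f=least_squares(lambda q:(proj("",P(q),c)-U).ravel(),[.564,-.225,1.29],loss="soft_l1");q=f.x
print(q[:2],np.degrees(q[2]));print(np.round(f.fun.reshape(-1,2),1))
```

```text
[ 0.56892456 -0.2248592 ] 74.88051947237038
[[-0.  -1.1]
 [ 0.3  1.2]
 [ 0.5 -1. ]
 [ 2.1 -2.3]
 [ 0.3  2.1]
 [-1.   0.1]
 [ 0.3  3.5]
 [-0.1  3.3]]
```

>>> send_rows --series '[4,-0.4,0,0,-1.4,2.1,1,8,-0.8,0,0,-1.4,2.1,1,12,-1.3,0,0,-1.4,2.1,1,16,-1.8,0,0,-1.4,2.1,1,20,-2.2,0.2,0,-1.4,2.1,1,24,-2.6,0.5,0,-1.4,2.1,1,28,-3,1,0,-1.4,2.1,1,32,-3.5,1.5,0,-1.4,2.1,1,36,-4,2.5,0,-1.4,2.1,1,40,-4.4,3.5,0,-1.4,2.1,1]'

```text
clock: 14.25
tcp_pos: [0.5858, 0.2244, 0.1256]
orientation: [0.211, 0.783, 0.566, 0.151]
wrist_force: [1.1, -0.9, 0.6]
finger_gap: 0.0855
```

>>> send_rows --series '[0,0,0,0,0,0,1,0,0,0,0,0,0,1,0,0,0,0,0,0,1]'

```text
clock: 14.5
tcp_pos: [0.5856, 0.2211, 0.1253]
orientation: [0.211, 0.783, 0.566, 0.15]
wrist_force: [0.5, -0.0, -0.9]
finger_gap: 0.0855
```

Run:
```python
from h import *
C=[.6255,.209,.055];delta(*grip(C,np.radians(71.4),30,0))
```

```text
a [ 0.14  0.1  10.04] [-0.   0.1  0.3]
b [ 0.14  0.1  10.04] [-1.000e-01 -0.000e+00 -1.797e+02]
```

>>> send_rows --series '[0.1,0.1,3.5,0,0,0,1,0.1,0.1,7,0,0,0,1,0.1,0.1,9,0,0,0,1,0.1,0.1,10.1,0,0,0.3,1,0.1,0.1,10.1,0,0,0.3,1,0.1,0.1,10.1,0,0,0.3,0.5,0.1,0.1,10.1,0,0,0.3,0.4,0.1,0.1,10.1,0,0,0.3,0.3,0.1,0.1,10.1,0,0,0.3,0.3,0.1,0.1,10.1,0,0,0.3,0.3]' --newtons 50

```text
clock: 15.33
tcp_pos: [0.6367, 0.2041, 0.0417]
orientation: [0.211, 0.785, 0.562, 0.152]
wrist_force: [-4.6, -0.2, 7.2]
finger_gap: 0.0491
```

>>> send_rows --series '[0,0,0,0,0,0,0.3,0,0,0,0,0,0,0.3,0,0,0,0,0,0,0.3]'

```text
clock: 15.58
tcp_pos: [0.6367, 0.2041, 0.0416]
orientation: [0.211, 0.785, 0.562, 0.152]
wrist_force: [-6.0, 0.3, 6.8]
finger_gap: 0.049
```

```bash
cat >> h.py <<'E'
BED=np.array([.569,-.2249,.055]); BY=np.radians(74.9)
E
python3 - <<'E'
from h import *
s=get_state();Q=q2R(s["orientation"]).as_matrix();print(s["tcp_pos"],s["finger_gap"],s["wrist_force"],np.degrees(np.arcsin(Q[2])))
y=np.radians(71.4);C=np.array([.6255,.209,.055]);A=tool(y,np.radians(30))
o=Q.T@(C-s["tcp_pos"]);print("o",o, np.degrees(R.from_matrix(Q.T@A).as_rotvec()))
np.save("o.npy",np.r_[o[0],0*o[1],o[2]]);S=Q.T@A;np.save("S.npy",S)
M=tool(BY,np.radians(30))
print("up",Q.T@[0,0,10])
for h in(.1,.04,0):
  p=BED+[0,0,h]-M@np.load("o.npy");print(h,p);delta(p,M)
E
```

```text
[0.63670338 0.20411158 0.04163681] 0.049027459619560995 [-5.97530498  0.3314137   6.75112388] [  0.11107994  30.19685489 -59.80289742]
o [ 0.00103831 -0.00380811 -0.01767505] [ 0.19713277  0.01539481 -0.24805984]
up [ 0.01938709  5.02972504 -8.64300238]
0.1 [ 0.5772619  -0.22820468  0.13969296]
a [-42.82  12.17  -4.36] [ 0.2  1.8 -3.3]
b [-42.82  12.17  -4.36] [  2.7  -0.3 176.7]
0.04 [ 0.5772619  -0.22820468  0.07969296]
a [-42.83   9.15   0.82] [ 0.2  1.8 -3.3]
b [-42.83   9.15   0.82] [  2.7  -0.3 176.7]
0 [ 0.5772619  -0.22820468  0.03969296]
a [-42.84   7.14   4.28] [ 0.2  1.8 -3.3]
b [-42.84   7.14   4.28] [  2.7  -0.3 176.7]
```

>>> send_rows --series '[0,2,-3.4,0,0,0,0.3,0,4,-6.9,0,0,0,0.3,-3.9,4.7,-6.7,0,0.2,-0.4,0.3,-7.8,5.4,-6.5,0,0.4,-0.8,0.3,-11.7,6.2,-6.2,0,0.7,-1.3,0.3,-15.6,7,-6,0.1,0.9,-1.7,0.3,-19.5,7.7,-5.8,0.1,1.1,-2.1,0.3,-23.4,8.5,-5.5,0.1,1.3,-2.5,0.3,-27.3,9.2,-5.3,0.2,1.6,-2.9,0.3,-31,10,-5.1,0.2,1.8,-3.3,0.3]'

```text
clock: 16.42
tcp_pos: [0.5921, -0.1108, 0.1334]
orientation: [0.204, 0.767, 0.588, 0.156]
wrist_force: [0.2, 0.5, -3.5]
finger_gap: 0.0493
```

>>> send_rows --series '[0,0,0,0,0,0,0.3,0,0,0,0,0,0,0.3,0,0,0,0,0,0,0.3]'

```text
clock: 16.67
tcp_pos: [0.5931, -0.1094, 0.1332]
orientation: [0.204, 0.767, 0.587, 0.156]
wrist_force: [0.5, 0.3, -4.3]
finger_gap: 0.0494
```

Run:
```python
from h import *
s=get_state();print(s["tcp_pos"],s["finger_gap"],s["wrist_force"],s["joint_pos"])
M=tool(BY,np.radians(30))
for h in(.09,.02,0):
  p=BED+[0,0,h]-M@np.load("o.npy");delta(p,M)
```

```text
[ 0.59308853 -0.10943233  0.13323263] 0.049390129931020536 [ 0.4958756   0.25744603 -4.33205814] [-0.3324491   0.07261144 -0.66599793  0.3130964   0.03371501  1.51146107]
a [-11.88   1.19   1.09] [-0.2  0.  -0. ]
b [-11.88   1.19   1.09] [  0.    0.3 180. ]
a [-11.88  -2.29   7.17] [-0.2  0.  -0. ]
b [-11.88  -2.29   7.17] [  0.    0.3 180. ]
a [-11.88  -3.28   8.9 ] [-0.2  0.  -0. ]
b [-11.88  -3.28   8.9 ] [  0.    0.3 180. ]
```

>>> send_rows --series '[-3.8,0.4,0.3,0,0,0,0.3,-7.5,0.8,0.7,0,0,0,0.3,-11,1.1,1,0,0,0,0.3,-11.9,1.2,1.1,0,0,0,0.3,-11.9,1.2,1.1,0,0,0,0.3,-11.9,0,3.2,0,0,0,0.3,-11.9,-1.2,5.3,0,0,0,0.3,-11.9,-2.3,7.2,0,0,0,0.3,-11.9,-2.3,7.2,0,0,0,0.3,-11.9,-2.3,7.2,0,0,0,0.3]'

```text
clock: 17.5
tcp_pos: [0.5772, -0.2253, 0.0578]
orientation: [0.202, 0.767, 0.589, 0.156]
wrist_force: [0.0, 0.7, -3.4]
finger_gap: 0.0492
```

>>> send_rows --series '[0,0,0,0,0,0,0.3,0,0,0,0,0,0,0.3]'

```text
clock: 17.67
tcp_pos: [0.5801, -0.2285, 0.0621]
orientation: [0.206, 0.766, 0.588, 0.157]
wrist_force: [0.4, 0.1, -3.3]
finger_gap: 0.0492
```

Run:
```python
from h import *
s=get_state();print(s["tcp_pos"],s["finger_gap"],s["wrist_force"])
M=tool(BY,np.radians(30))
delta(BED-M@np.load("o.npy"),M)
cv2.imwrite("pics/w8.png",read_camera("wrist"))
```

```text
[ 0.58005863 -0.22854151  0.06206555] 0.04918512253238853 [ 0.4229615   0.13122789 -3.28774838]
a [-0.04 -1.36  1.8 ] [0.1 0.  0.1]
b [-0.04 -1.36  1.8 ] [-0.000e+00  1.000e-01 -1.799e+02]
```

View pics/w8.png

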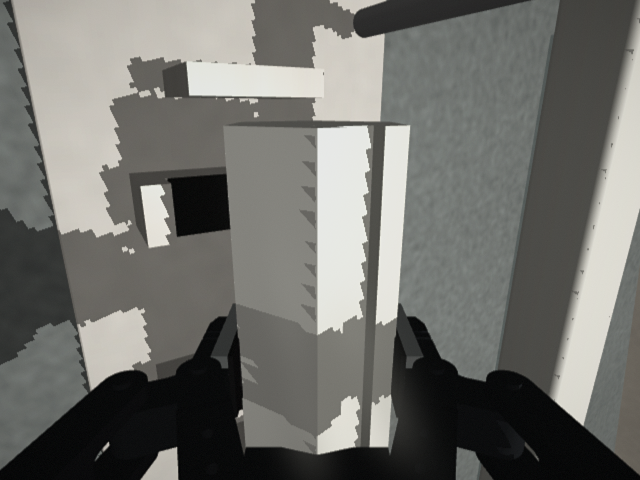

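The bar is square over the bed with clearance to the cheek (240,80) and the lip (155,215). Lowering it.

>>> send_rows --series '[0,-0.5,0.7,0,0,0,0.3,0,-0.9,1.2,0,0,0,0.3,0,-1.1,1.45,0,0,0,0.3,0,-1.2,1.6,0,0,0,0.3,0,-1.25,1.7,0,0,0,0.3,0,-1.25,1.7,0,0,0,0.3,0,-1.25,1.7,0,0,0,0.3]'

```text
clock: 18.3
tcp_pos: [0.5762, -0.2282, 0.0415]
orientation: [0.206, 0.767, 0.587, 0.157]
wrist_force: [-18.8, 7.6, 27.5]
finger_gap: 0.0495
```

Run:
```python
from h import *
s=get_state();print(s["tcp_pos"],s["finger_gap"],s["wrist_force"],s["ft_torque"]);Q=q2R(s["orientation"]).as_matrix()
print(s["tcp_pos"]+Q@np.load("o.npy"),Q.T@[0,0,-1])
```

```text
[ 0.57618801 -0.228156    0.04153988] 0.04945555854181066 [-18.76755956   7.60109772  27.4732464 ] [0.93039069 1.19441221 0.15647515]
[ 0.56791108 -0.22483637  0.05683557] [ 5.67099383e-04 -5.01053111e-01  8.65416349e-01]
```

>>> send_rows --series '[0,0,-0.1,0,0,0,0.3,0,0,-0.1,0,0,0,0.3,0,0,-0.1,0,0,0,0.3]'

```text
clock: 18.55
tcp_pos: [0.5762, -0.2282, 0.0416]
orientation: [0.206, 0.767, 0.587, 0.158]
wrist_force: [-10.4, 4.4, 15.7]
finger_gap: 0.0491
```

Run:
```python
from h import *
s=get_state();print(s["tcp_pos"],s["finger_gap"],s["wrist_force"],s["ft_torque"]);Q=q2R(s["orientation"]).as_matrix()
print(s["tcp_pos"]+Q@np.load("o.npy"))
t=read_camera("wrist");cv2.imwrite("pics/w9.png",t)
```

```text
[ 0.57621922 -0.22819234  0.041625  ] 0.04912978784692837 [-10.44896002   4.4138641   15.74502159] [0.66477926 0.68827389 0.17775479]
[ 0.56794347 -0.22487781  0.05692243]
```

View pics/w9.png

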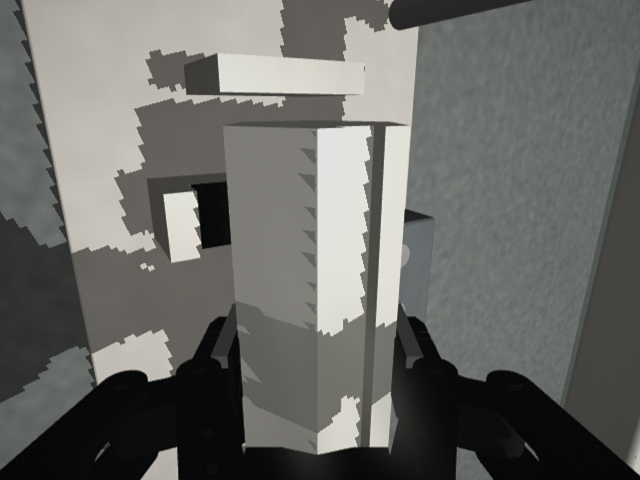

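The bar is seated: near lip visible at (180,228), cheek at (290,75). Relaxing the remaining load, then releasing and retreating along the tool axis.

>>> send_rows --series '[0,0,-0.1,0,0,0,0.3,0,0,-0.1,0,0,0,0.3,0,0,-0.1,0,0,0,0.6,0,0,-0.1,0,0,0,0.7,0,0,-0.1,0,0,0,0.8,0,0,-0.1,0,0,0,0.8,0,0,-0.1,0,0,0,0.8,0,0,-0.1,0,0,0,0.8]'

```text
clock: 19.27
tcp_pos: [0.575, -0.2278, 0.0404]
orientation: [0.205, 0.767, 0.588, 0.156]
wrist_force: [-0.0, 0.4, 0.3]
finger_gap: 0.0685
```

>>> send_rows --series '[0,0,-2,0,0,0,0.8,0,0,-4,0,0,0,0.8,0,0,-7,0,0,0,0.8,0,0,-10,0,0,0,0.8,0,0,-12,0,0,0,0.8,0,0,-12,0,0,0,0.8,0,0,-12,0,0,0,0.8,0,0,-12,0,0,0,0.8]'

```text
clock: 19.93
tcp_pos: [0.5173, -0.2121, 0.1441]
orientation: [0.205, 0.767, 0.588, 0.156]
wrist_force: [-0.6, -0.6, -0.2]
finger_gap: 0.0684
```

Run:
```python
from h import *
i=read_camera("wrist");c=cam("wrist");s=get_state();print(s["tcp_pos"],s["finger_gap"],s["wrist_force"])
Y=np.array([np.cos(BY),np.sin(BY),0]);X=np.array([Y[1],-Y[0],0])
pp=proj("",[BED+q*.075*Y+f*.01443*X+[0,0,.025] for q in(1,-1) for f in(1,-1)],c);print(np.round(pp))
for u in pp: cv2.circle(i,tuple(int(v) for v in u),2,(0,0,255),-1)
cv2.imwrite("pics/w10.png",i);cv2.imwrite("pics/top2.png",read_camera("top"))
```

```text
[ 0.51707343 -0.2118752   0.14342765] 0.06864002398957168 [ 1.16781906  0.64204228 -0.41019596]
[[365. 116.]
 [319. 116.]
 [357. 354.]
 [319. 367.]]
```

View pics/w10.png

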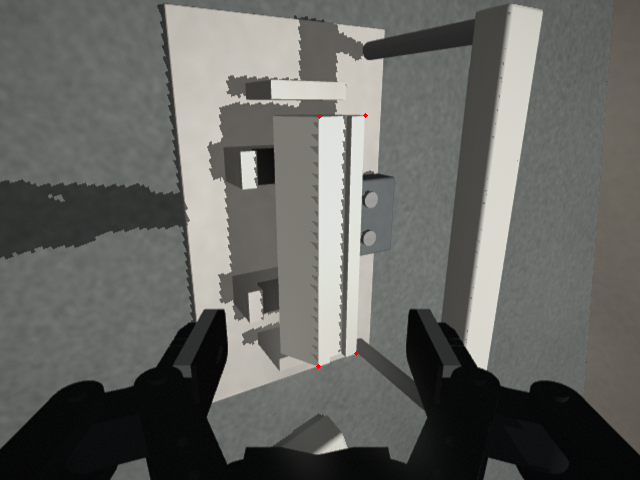

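The bar is lying in the bed with the channel up at (348,240), and the predicted seated corners match to about 1 px. Last check is the bystanders.

Run:
```python
from h import *
a=cv2.imread("pics/top0.png");b=cv2.imread("pics/top2.png")
for n,(x0,y0,x1,y1) in dict(jar=(283,158,312,195),bottle=(128,255,164,290),meter=(445,236,486,296),yel1=(135,185,178,252),yel2=(190,285,246,345),lamp=(345,190,443,235)).items():
    print(n,(cv2.absdiff(a,b)[y0:y1,x0:x1].max(2)>60).sum())
print(get_state()["clock"])
hand_in()
```

```text
jar 0
bottle 0
meter 0
yel1 0
yel2 0
lamp 431
20.0333
the job is handed in; nothing more can be done
```

I rolled the bar over on the rack with two 60° grip turns. It rested there with its channelled flat on top, and the gripper had let go. I then regripped it leaning back 30°, carried it to the stand, set it down in the bed and let go. I handed the job in at 20 s; the hand-in reports no verdict.

- **Bar in the bed:** the last wrist picture shows the channel up, and the bar's corners within about 1 px of where the fit puts a seated bar. The far lip and the inside of the nearer cheek were hidden in that picture. Their clearance comes from the fitted stand pose.
- **Robot clear:** the gripper is open, about 12 cm back from the bar, with no load beyond sensor noise on the wrist.
- **Bystanders:** the jar, bottle, meter and both yellow look-alikes show no change between the first and last top pictures.
- **Lamp:** its region of the top picture changed by 431 pixels, as expected with the bar and arm now there, so that check could not confirm the lamp directly. I saw no contact: the gripper stayed clear of it in the wrist pictures.
- **Setting down:** the wrist force peaked at about 33 N (27 N of it upward) as the bar met the pads. I eased most of that off before opening.

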